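# Morning stop test on the curing conveyor

### The arm

A 7-joint arm with a two-finger parallel gripper is mounted at the origin on the work surface. World frame = base frame: x ahead of the robot, y to its left, z up, the work surface at z = 0. Lengths are in mm, angles in rad, forces in N, time in s.
With the tool pointing down it reaches from about 425 to 825 mm from the base axis. Payload 3.6 kg.
Tool frame: the origin (TCP) lies at the very end of the fingers, on their centre line; the grasp point (between the pads) lies 19 mm behind it (pinch_z is the distance from the TCP to the grasp point, in mm); z points along the fingers, y is the line along which they close (so a half turn about z gives the same grasp; the last joint's range is limited). The gripper opens to 85 mm and grips with 20 to 120 N. Pads are 22 mm wide; open, the fingers measure 114 mm over their backs; the gripper's body (76 mm by 85 mm) begins 54 mm behind the grasp point. The pads swing forward as they close: fully open they stand 13 mm farther back than shut.
Start: joints at [1.155, 0.615, -0.013, 1.423, 0.008, 1.103, -0.04], TCP at [246.41, -601.452, 231.297] pointing down, gripper open.
Joint ranges: [-3.12, 3.12], [-0.3, 2.06], [-1.34, 1.32], [0.26, 2.42], [-1.36, 4.5], [0.01, 1.98], [-2.84, 2.84]. Speed limits (rad/s): [2.79, 2.79, 3.14, 3.14, 3.14, 3.14, 3.14].

### API

Orientations are given as a rotation vector (axis times angle).
In Python, from rig import * gives the robot as it stands.
- The arm moves only by the tool step_arm, never from a script. Its argument "series" is a list of rows, each an object with "slide": the shift along the tool's x, y, z in units of 5 cm (1.0 is 5 cm), a list of three; "yaw": the turn about the tool's z in units of pi rad (1.0 is pi rad); "grip": the finger opening in mm, from 0 to 85.4. In form: [{"slide": [x, y, z], "yaw": yaw, "grip": grip}, ...]. A call has 1 to 12 rows; each row shifts and turns the commanded pose from where the row before left it, along the tool's axes as they then stand; what a row does not reach is not made up. A row lasts 1/12 s, in which the tool goes at most 41.7 mm and 7.16 degrees, less where a joint would pass 70% of its speed; a pose out of reach is approached as far as the arm can. A call with a number of a shift or a turn outside -1 to 1 is refused whole. A call with a gripper value outside its range is refused whole. The fingers move at their own pace and stop on an object; "force" is the grip in N (left out, the last holds). Time passes only in rows, so rows that do not move let the fingers close. It gives the time, the measured TCP pose, the force, the opening and the grip force at its end, in the units of the state.
- read_state(): the state, without advancing time (a new reading comes with each control period).
- snapshot(name): name is "scene" or "top" or "wrist"; returns a dict with "img" (384x512x3 uint8, red, green, blue), "intrinsics" (3x3 intrinsics, pixels), "world_from_camera" (4x4, takes a point from camera to world coordinates). Camera axes: x right, y down, z forward; pixel columns grow to the right and rows downward; lengths in mm; the calibration is good to about 2 mm. A picture is of the moment at which its call begins. There is no depth.
- hand_in(): hands the job in; it is judged then, once.
The state is a dict: "time_s": time; "joint_pos": joint angles; "joint_vel": joint speeds; "effort": joint torques, N m; "eef_pos": TCP position; "tcp_rot": TCP orientation; "wrist_force": force on the tool from outside, world axes, zero at the start; "wrist_torque": the same for the moment, N m; "gripper_width": finger opening in mm; "grip_force": force on a finger pad.
Only numpy, scipy, OpenCV 4.12 (cv2) and the standard library are available. Lean on these libraries where they do the work, as an engineer would, in place of code of your own. Each camera call takes 0.05 s, during which the arm holds its last target. There are 200 camera calls.

### The job

Do the morning stop test on the resin-curing conveyor, with the fingertips only: push the red mushroom stop button in until it latches, twist it clockwise the way its arrows point until it springs back out, then press the blue reset button all the way in and let it come back up. Use a light hand and grip or lift nothing; do not press the green start button, and leave the jar, tub, tin and mould tray standing where they are.

Things in the scene. Friction and masses are not known exactly. Their poses are not given: they have to be found in the camera images.
- station: control station, fixed: a box 120 (x) by 210 (y) by 75 mm high, grey with a yellow lid, clamped to the conveyor's near rail. Origin: centre of its underside; z up, x towards the conveyor. On the flat lid: the red stop at x 0, y +45 mm, blue reset at x +27, y -65 mm, green start at x -27, y -65 mm; no other control within 80 mm of the stop's axis
- stop_top (a point): centre of the red head's flat top, 36 mm above the lid at rest; moves and turns with the head. Head: core 43 mm in diameter with four round upright lobes (radius 10.5, axes 19.5 mm out, reach 30 mm) at 45, 135, 225 and 315 deg from this frame's x; the flutes for a fingertip lie along its +-x and +-y. Lobes span 2 to 20 mm below this point, open down to the lid. White arrows point clockwise
- stop_push (a joint): travel of the mushroom stop, m: 0 = out, grows as it is pushed straight down; 5 N to start, 9 to 12 N to go home. It latches once pushed past 7.3 mm, ends on a stop at 9 mm; let go, it then stays latched at 7 mm until it is twisted
- stop_twist (a joint): turn of the red head about its upright axis, rad: 0 at rest, grows clockwise seen from above, stop at 0.8; it does not turn the other way. A light spring (0.02 to 0.06 N m) turns it back to 0. When latched, turning it past about 0.57 lets it spring out (stop_push back to 0). A push on the side of a lobe turns it
- reset_button_top (a point): centre of the flat top of the blue reset button: a round cap 25 mm in diameter standing 14 mm above the lid (8 mm above its steel bezel, 35 mm in diameter); pressed straight down
- reset_button (a joint): travel of the blue reset button, m: 0 = up, 0.005 = fully in (spring 2.5 N to start, 6.5 N at the bottom; it returns by itself)
- start_button_top (a point): centre of the top of the green start button, the same shape as the blue one, 54 mm from it on the robot's side; not to be pressed
- start_button (a joint): travel of the green start button, m: 0 = up, 0.005 = fully in
- conveyor: bench-top curing conveyor with its belt along y: 900 mm long, rails 220 mm apart over all, 85 mm high, fixed; a white lamp tunnel 250 by 260 mm and 235 mm high covers it from y +160 to +420 mm of its frame. Origin: centre of its underside.
- jar: small corked glass jar of purple flowers, 38 mm in diameter, 74 mm high, loose on the bench near the station; origin: centre of its underside
- tub: white plastic tub with a lid, 70 mm in diameter, 40 mm high, loose on the bench near the station; origin: centre of its underside
- tin: round blue tin with a steel lid, 62 mm in diameter, 26 mm high, loose on the bench near the station; origin: centre of its underside
- mould: pale grey mould tray of twelve resin pieces, 110 by 150 by 13 mm, loose on the belt; origin: centre of its underside
Mind the look-alikes: they are no part of the job. Of the things that look like the jar, the smaller one is meant. What is shaped like the tin but orange or yellow is not meant.

How it is judged (in metres and radians):
On the way, in this order (a step that is already met when the one before it is completed fails the run):
1. the mushroom stop is pushed in past its latch (value of joint stop_push above 0.0062 m), for 0.2 s.
2. the head is twisted clockwise while it is in (value of joint stop_twist above 0.4 rad and value of joint stop_push above 0.005 m).
3. the mushroom stop has sprung back out (value of joint stop_push below 0.001 m), for 0.1 s.
4. the blue reset button is pressed in (value of joint reset_button above 0.004 m), for 0.02 s.
At the end, for the whole second after the job is handed in: The mushroom stop is out (within 1 mm) and turned back to rest (within 0.1 rad), the reset and start buttons are up (within 1 mm), and the jar, tub, tin and mould tray stand upright within 20 mm of where they began (value of joint each of stop_push, reset_button, start_button below 0.001 m and value of joint stop_twist below 0.1 rad and distance of each of jar, tub, tin, mould from where it was at the start of the episode below 0.02 m and angle between each of jar, tub, tin, mould's own z axis and vertical below 0.2 rad); the robot touches nothing.
It fails at once if the green start button is pressed (2 mm) (value of joint start_button above 0.002 m).
It fails at once if the controls are gripped or forced: more than 35 N of the fingers on the station (contact force between the fingers and station above 35 N).
It fails at once if the jar, tub, tin or mould tray is gripped (over 20 N of the fingers) (contact force between the fingers and jar above 20 N or contact force between the fingers and tub above 20 N or contact force between the fingers and tin above 20 N or contact force between the fingers and mould above 20 N).
It fails at once if the jar, tub, tin or mould tray is shifted or lifted by 20 mm or tipped (not (distance of each of jar, tub, tin, mould from where it was at the start of the episode below 0.02 m and angle between each of jar, tub, tin, mould's own z axis and vertical below 0.2 rad)).
It also fails if it takes over 48 s, if anything falls off the work surface, if the arm or the gripper's body presses on something with over 40 N, if the wrist force passes 120 N, or if a joint passes its speed limit or range.

## Working session

There is one attempt and no reset: what is moved stays moved. The work goes in short steps, Python scripts to look and compute and a tool call to move; the robot and the scene stay as the last step left them, time stands still between calls to the robot, and variables do not carry over. Pictures are saved under pics/ and viewed, at most 10 in all, crops included, and the job is handed in when it is done.

Besides the shell and the picture viewer there is one more tool, called after ">>>" as a command line: name --argument value ..., lists and objects as JSON in quotes. step_arm: Moves the arm, as the interface text tells. Its arguments: {"type":"object","properties":{"series":{"type":"array"},"force":{"type":"number"}},"required":["series"]}

```bash
mkdir -p pics; cat > h.py <<'E'
from rig import *
import numpy as np, cv2
def ray(s,uv):
    T=np.array(s["world_from_camera"]);K=np.array(s["intrinsics"])
    d=T[:3,:3]@np.linalg.solve(K,[uv[0],uv[1],1.]);return T[:3,3],d
def onz(s,uv,z):
    o,d=ray(s,uv);return o+d*(z-o[2])/d[2]
def blob(img,lo,hi,minA=25):
    h=cv2.cvtColor(img,cv2.COLOR_RGB2HSV);m=cv2.inRange(h,lo,hi)
    n,l,st,c=cv2.connectedComponentsWithStats(m)
    return [(c[i].round(1).tolist(),st[i].tolist()) for i in range(1,n) if st[i,4]>=minA]
E
python3 - <<'E'
from h import *
a=snapshot("top");b=snapshot("scene")
np.savez("s0.npz",a=a["img"],b=b["img"])
cv2.imwrite("pics/a.png",cv2.cvtColor(a["img"],4));cv2.imwrite("pics/b.png",cv2.cvtColor(b["img"],4))
for n,s in(("top",a),("scene",b)):
    print(n,np.round(s["world_from_camera"],2).tolist(),s["intrinsics"])
    print("red",blob(s["img"],(0,150,80),(6,255,255)),"blue",blob(s["img"],(100,120,60),(125,255,255)),"green",blob(s["img"],(50,100,50),(85,255,255)),"yel",blob(s["img"],(18,120,100),(34,255,255)))
st=read_state();print(st)
E
```

```text
top [[0.02, -1.0, 0.09, 510.31], [-1.0, -0.02, 0.01, -71.45], [-0.01, -0.09, -1.0, 943.94], [0.0, 0.0, 0.0, 1.0]] [[371.69398082   0.         261.13800502]
 [  0.         371.69398082 189.47485373]
 [  0.           0.           1.        ]]
red [([198.8, 207.1], [189, 197, 20, 20, 201])] blue [([246.2, 190.8], [242, 186, 10, 10, 79])] green [([248.3, 214.1], [244, 210, 10, 9, 75])] yel [([267.4, 110.5], [263, 106, 10, 10, 79]), ([221.5, 115.5], [217, 111, 10, 10, 78]), ([253.7, 126.2], [249, 122, 10, 10, 78]), ([239.9, 142.4], [235, 138, 10, 10, 77]), ([218.7, 206.2], [173, 176, 94, 60, 3852]), ([462.4, 245.9], [457, 241, 12, 11, 99]), ([313.7, 266.0], [300, 253, 28, 27, 592]), ([454.1, 263.7], [449, 259, 12, 11, 101]), ([476.6, 288.8], [471, 283, 12, 12, 112]), ([486.0, 300.0], [479, 295, 15, 10, 52]), ([498.8, 307.8], [495, 304, 9, 9, 34])]
scene [[0.47, 0.5, -0.73, 1371.35], [0.88, -0.28, 0.37, -441.75], [-0.01, -0.82, -0.57, 702.37], [0.0, 0.0, 0.0, 1.0]] [[482.33571096   0.         262.73069423]
 [  0.         482.33571096 192.39009284]
 [  0.           0.           1.        ]]
[... 837 characters left out ...]
0021,  0.61585853, -0.01262245,  1.42475213,  0.00809083,
        1.10341336, -0.04037144]), 'joint_vel': array([ 2.74916976e-03, -1.49742127e-03,  6.74893591e-04, -3.76909723e-03,
       -1.87719142e-03,  5.20599700e-04, -5.63782023e-05]), 'effort': array([ 1.01259098e-03, -4.70384181e+01,  2.60123285e-01, -1.71570218e+01,
        1.01059515e-02,  5.84426889e-03, -9.14915290e-06]), 'eef_pos': array([ 246.14995002, -600.83604387,  230.22612813]), 'tcp_rot': array([-3.08010022e+00, -6.06575580e-01,  7.51780296e-04]), 'wrist_force': array([0.21172972, 0.35968505, 0.35798189]), 'wrist_torque': array([-0.04937291, -0.00077645,  0.02532495]), 'grip_force': 0.0, 'gripper_width': 85.74266533002728}
```

View pics/a.png

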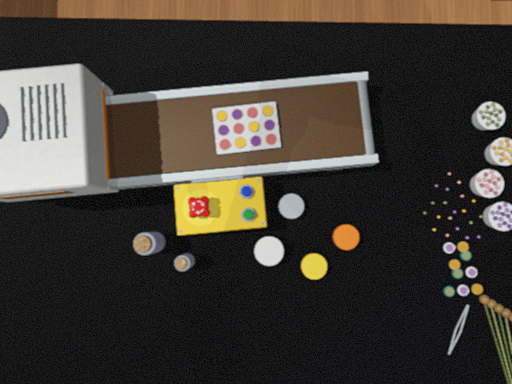

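View pics/b.png

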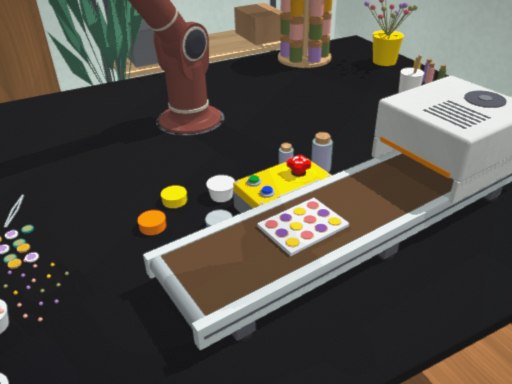

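The top view shows the station, with the red stop at (199,207), blue reset at (246,191) and green start at (248,214). The jars are at (184,262) (the smaller, meant one) and (148,243). The white tub is at (268,251) and the tins run (291,206), (346,237), (314,266). The scene view agrees. Next I'll triangulate the buttons and confirm them in one crop.

```bash
python3 - <<'E'
from h import *
from scipy.spatial.transform import Rotation as R
a=snapshot("top");b=snapshot("scene")
def tri(p,q):
    o,d=ray(a,p);o2,d2=ray(b,q);s=np.linalg.lstsq(np.c_[d,-d2],o2-o,rcond=None)[0]
    return (o+d*s[0]+o2+d2*s[1])/2,np.linalg.norm(o+d*s[0]-o2-d2*s[1])
for n,p,q in(("red",(198.8,207.1),(298.5,164.7)),("blue",(246.2,190.8),(266.8,189.6)),("green",(248.3,214.1),(253.2,178.7))):print(n,tri(p,q))
S=onz(a,(198.8,207.1),108);B=onz(a,(246.2,190.8),88);G=onz(a,(248.3,214.1),88)
print(S,B,G)
h=cv2.cvtColor(a["img"],cv2.COLOR_RGB2HSV);m=cv2.inRange(h,(18,120,60),(36,255,255))
m[:170]=0;m[240:]=0;m[:,:165]=0;m[:,272:]=0
r=cv2.minAreaRect(cv2.findNonZero(m));c=cv2.boxPoints(r)
print("lid corners",[onz(a,x,75).round(1).tolist() for x in c],"ctr",onz(a,r[0],75))
x=B-G;print("yaw x axis deg",np.degrees(np.arctan2(x[1],x[0])))
T=R.from_rotvec(read_state()["tcp_rot"]).as_matrix();print(T.round(3))
for n,u in(("jar",(184,262)),("big",(148,243)),("tub",(268,251)),("tin",(291,206))):print(n,onz(a,u,50).round())
cr=cv2.resize(a["img"][165:285,130:310],None,fx=4,fy=4,interpolation=2)
cv2.imwrite("pics/c.png",cv2.cvtColor(cr,4))
E
```

```text
red (array([544.86457144,  79.35826971,  97.28088752]), np.float64(1.0911632466311674))
blue (array([585.21167418, -27.44357946,  85.70591903]), np.float64(0.7832872737841294))
green (array([531.23596885, -33.91640961,  85.8644333 ]), np.float64(0.04355047258310639))
[544.19108704  76.95532502 108.        ] [584.84700762 -27.91697977  88.        ] [531.1750291  -34.02969897  88.        ]
lid corners [[599.0, 150.4, 75.0], [623.4, -65.1, 75.0], [501.2, -78.9, 75.0], [477.1, 133.9, 75.0]] ctr [549.77656455  35.00006133  75.        ]
yaw x axis deg 6.4974388252517725
[[ 0.925  0.379 -0.001]
 [ 0.379 -0.925  0.001]
 [-0.    -0.002 -1.   ]]
jar [415. 118.  50.]
big [458. 206.  50.]
tub [445. -81.  50.]
tin [ 554. -135.   50.]
```

View pics/c.png

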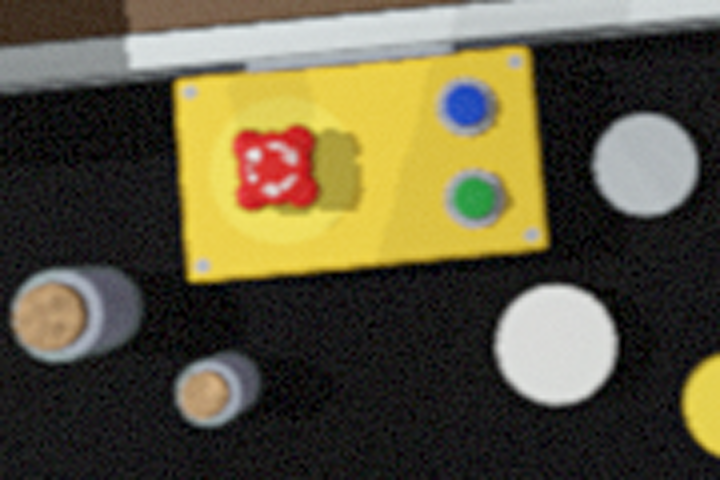

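The crop shows the station: red head at crop (275,168), blue at (466,106), green at (475,197). The smaller jar is at (215,388), the tub at (556,343) and the steel-lidded tin at (645,163). I'll close the fingers and move over high.

>>> step_arm --series '[{"slide": [0.48, -0.47, 0], "yaw": 0, "grip": 0}, {"slide": [0.48, -0.47, 0], "yaw": 0, "grip": 0}, {"slide": [0.48, -0.47, 0], "yaw": 0, "grip": 0}, {"slide": [0.48, -0.47, 0], "yaw": 0, "grip": 0}, {"slide": [0.48, -0.47, 0], "yaw": 0, "grip": 0}, {"slide": [0.48, -0.47, 0], "yaw": 0, "grip": 0}, {"slide": [0.48, -0.47, 0], "yaw": 0, "grip": 0}, {"slide": [0.48, -0.47, 0], "yaw": 0, "grip": 0}, {"slide": [0.48, -0.47, 0], "yaw": 0, "grip": 0}, {"slide": [0.48, -0.47, 0], "yaw": 0, "grip": 0}, {"slide": [0.48, -0.47, 0], "yaw": 0, "grip": 0}, {"slide": [0.48, -0.47, 0], "yaw": 0, "grip": 0}]' --force 20

```text
time_s: 1.2
eef_pos: [406.3, -229.8, 231.4]
tcp_rot: [3.082, 0.607, 0.0]
wrist_force: [0.4, 0.9, -0.3]
gripper_width: 0.2
grip_force: 0.0
```

>>> step_arm --series '[{"slide": [0.48, -0.47, 0], "yaw": 0, "grip": 0}, {"slide": [0.48, -0.47, 0], "yaw": 0, "grip": 0}, {"slide": [0.48, -0.47, 0], "yaw": 0, "grip": 0}, {"slide": [0.48, -0.47, 0], "yaw": 0, "grip": 0}, {"slide": [0.48, -0.47, 0], "yaw": 0, "grip": 0}, {"slide": [0.48, -0.47, 0], "yaw": 0, "grip": 0}, {"slide": [0.48, -0.47, 0], "yaw": 0, "grip": 0}, {"slide": [0.2, -0.2, 0], "yaw": 0, "grip": 0}, {"slide": [0, 0, 0.2], "yaw": 0.03, "grip": 0}, {"slide": [0, 0, 0.2], "yaw": 0.03, "grip": 0}, {"slide": [0, 0, 0], "yaw": 0.028, "grip": 0}, {"slide": [0, 0, 0], "yaw": 0, "grip": 0}]'

```text
time_s: 2.2
eef_pos: [504.0, -2.1, 210.6]
tcp_rot: [3.137, 0.175, -0.003]
wrist_force: [-0.2, 0.1, 0.2]
gripper_width: -0.1
grip_force: 0.0
```

```bash
cat > go.py <<'E'
from h import *
import sys
from scipy.spatial.transform import Rotation as R
t=np.array([float(v) for v in sys.argv[1:4]])
st=read_state();T=R.from_rotvec(st["tcp_rot"]).as_matrix()
print(st["time_s"],st["eef_pos"].round(1),"slide/50:",(T.T@(t-st["eef_pos"])/50).round(3),"toolx deg",np.degrees(np.arctan2(T[1,0],T[0,0])).round(2),"tilt",T[:,2].round(4),"q",st["joint_pos"].round(2),"F",st["wrist_force"].round(1),st["gripper_width"])
E
python3 go.py 545 78.3 150
python3 - <<'E'
from h import *
a=snapshot("wrist");cv2.imwrite("pics/d.png",cv2.cvtColor(a["img"],4));np.savez("w.npz",**{k:a[k] for k in a})
print(np.round(a["world_from_camera"],3).tolist(),a["intrinsics"][0])
for n,lo,hi in(("red",(0,150,60),(6,255,255)),("blue",(100,120,60),(125,255,255)),("green",(50,100,50),(85,255,255))):
    for c,st in blob(a["img"],lo,hi,100):print(n,c,st,[onz(a,c,z).round(1).tolist() for z in(111,89)])
E
```

```text
2.2 [504.   -2.1 210.6] slide/50: [ 0.996 -1.507  1.21 ] toolx deg 6.39 tilt [-1.8e-03 -2.0e-04 -1.0e+00] q [ 0.01  0.42 -0.07  1.86  0.04  0.86 -1.54] F [-0.2  0.1  0.2] -0.10663885208303711
[[0.111, -0.943, -0.315, 584.962], [-0.994, -0.105, -0.035, 6.736], [0.0, 0.317, -0.949, 352.501], [0.0, 0.0, 0.0, 1.0]] [344.48095299   0.         253.2558355 ]
red [148.6, 122.5] [112, 90, 73, 68, 3543] [[548.1, 75.4, 111.0], [544.7, 81.6, 89.0]]
blue [300.0, 83.8] [283, 67, 35, 34, 905] [[584.9, -24.8, 111.0], [584.9, -27.7, 89.0]]
blue [371.6, 117.2] [363, 95, 32, 55, 252] [[568.7, -77.2, 111.0], [567.2, -84.8, 89.0]]
green [297.1, 155.3] [282, 140, 32, 31, 771] [[536.6, -30.2, 111.0], [532.2, -33.6, 89.0]]
```

View pics/d.png

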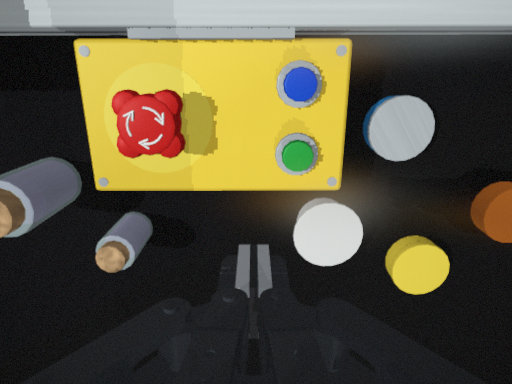

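The wrist view shows the stop at (149,123), blue at (300,84) and green at (297,155), with the fingertips at (253,250). Positions agree: the stop axis is at about (546,78.3) and reset at (585,-27.7).

>>> step_arm --series '[{"slide": [0.34, -0.5, 0.3], "yaw": 0, "grip": 0}, {"slide": [0.34, -0.5, 0.4], "yaw": 0, "grip": 0}, {"slide": [0.34, -0.5, 0.4], "yaw": 0, "grip": 0}, {"slide": [0, 0, 0.4], "yaw": 0, "grip": 0}, {"slide": [0, 0, 0.1], "yaw": 0, "grip": 0}, {"slide": [0, 0, 0], "yaw": 0, "grip": 0}, {"slide": [0, 0, 0], "yaw": 0, "grip": 0}]'

```text
time_s: 2.83
eef_pos: [547.0, 76.3, 131.9]
tcp_rot: [3.136, 0.174, 0.0]
wrist_force: [-0.4, 0.2, 0.7]
gripper_width: -0.1
grip_force: 0.0
```

```bash
python3 go.py 546 78.3 111
python3 - <<'E'
from h import *
a=snapshot("scene");cr=cv2.resize(a["img"][110:220,220:350],None,fx=5,fy=5,interpolation=2);cv2.imwrite("pics/e.png",cv2.cvtColor(cr,4))
E
```

```text
2.8333 [547.   76.3 131.9] slide/50: [-0.015 -0.042  0.419] toolx deg 6.37 tilt [ 4.e-04 -9.e-04 -1.e+00] q [-0.14  0.58 -0.07  1.83  0.06  0.73 -1.69] F [-0.4  0.2  0.7] -0.13237491297629997
```

View pics/e.png

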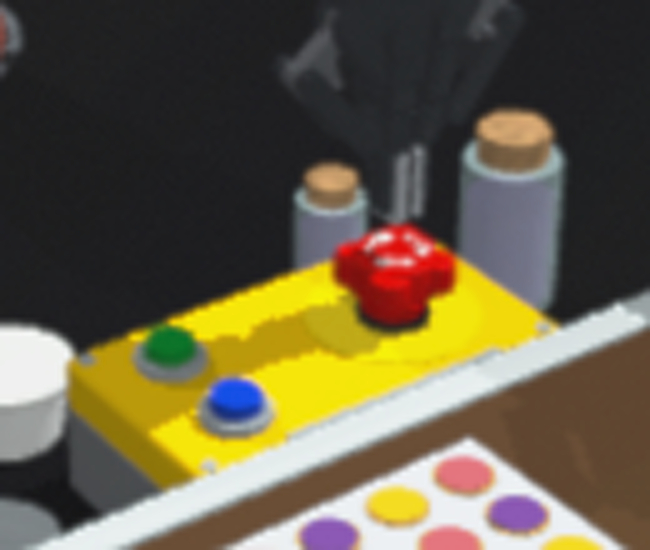

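The scene crop shows the closed tips centred just above the red head at crop (410,215). Descending slowly onto it.

>>> step_arm --series '[{"slide": [0, -0.04, 0.2], "yaw": 0, "grip": 0}, {"slide": [0, 0, 0.16], "yaw": 0, "grip": 0}, {"slide": [0, 0, 0.03], "yaw": 0, "grip": 0}, {"slide": [0, 0, 0.03], "yaw": 0, "grip": 0}, {"slide": [0, 0, 0.03], "yaw": 0, "grip": 0}, {"slide": [0, 0, 0.03], "yaw": 0, "grip": 0}, {"slide": [0, 0, 0], "yaw": 0, "grip": 0}]'

```text
time_s: 3.47
eef_pos: [546.0, 79.5, 108.2]
tcp_rot: [3.136, 0.176, -0.002]
wrist_force: [-4.0, -0.7, 6.5]
gripper_width: 0.1
grip_force: 3.3
```

>>> step_arm --series '[{"slide": [0, 0, 0.03], "yaw": 0, "grip": 0}, {"slide": [0, 0, 0.03], "yaw": 0, "grip": 0}, {"slide": [0, 0, 0.03], "yaw": 0, "grip": 0}, {"slide": [0, 0, 0.02], "yaw": 0, "grip": 0}, {"slide": [0, 0, 0], "yaw": 0, "grip": 0}, {"slide": [0, 0, 0], "yaw": 0, "grip": 0}]'

```text
time_s: 3.97
eef_pos: [546.0, 79.4, 102.7]
tcp_rot: [3.136, 0.176, -0.002]
wrist_force: [-2.8, -0.7, 6.8]
gripper_width: 0.6
grip_force: 3.4
```

>>> step_arm --series '[{"slide": [0, 0, 0.02], "yaw": 0, "grip": 0}, {"slide": [0, 0, 0.01], "yaw": 0, "grip": 0}, {"slide": [0, 0, 0], "yaw": 0, "grip": 0}, {"slide": [0, 0, 0], "yaw": 0, "grip": 0}, {"slide": [0, 0, 0], "yaw": 0, "grip": 0}]'

```text
time_s: 4.38
eef_pos: [546.1, 79.5, 102.0]
tcp_rot: [3.136, 0.176, -0.001]
wrist_force: [-4.8, -1.4, 12.1]
gripper_width: 0.4
grip_force: 5.7
```

>>> step_arm --series '[{"slide": [0, 0, 0.01], "yaw": 0, "grip": 0}, {"slide": [0, 0, 0.01], "yaw": 0, "grip": 0}, {"slide": [0, 0, 0], "yaw": 0, "grip": 0}, {"slide": [0, 0, 0], "yaw": 0, "grip": 0}]'

```text
time_s: 4.72
eef_pos: [546.1, 79.5, 101.9]
tcp_rot: [3.136, 0.176, -0.0]
wrist_force: [-5.2, -1.3, 15.8]
gripper_width: 0.1
grip_force: 8.4
```

It's on the end stop at 9 mm. Lifting, opening to 58 mm and checking that it latched.

>>> step_arm --series '[{"slide": [0, 0, -0.2], "yaw": 0, "grip": 0}, {"slide": [0, 0, -0.3], "yaw": 0, "grip": 0}, {"slide": [0, 0, -0.2], "yaw": 0, "grip": 58}, {"slide": [0, 0, 0], "yaw": 0, "grip": 58}, {"slide": [0, 0, 0], "yaw": 0, "grip": 58}, {"slide": [0, 0, 0], "yaw": 0, "grip": 58}, {"slide": [0, 0, 0], "yaw": 0, "grip": 58}, {"slide": [0, 0, 0], "yaw": 0, "grip": 58}]'

```text
time_s: 5.38
eef_pos: [546.1, 79.8, 133.5]
tcp_rot: [3.137, 0.176, -0.003]
wrist_force: [0.0, -0.7, -0.8]
gripper_width: 57.9
grip_force: 0.0
```

```bash
python3 go.py 546.2 78.4 83
python3 - <<'E'
from h import *
b=snapshot("wrist");a=snapshot("scene");w=b["img"];cr=cv2.resize(a["img"][110:210,230:350],(480,400),interpolation=2);cv2.imwrite("pics/f.png",cv2.cvtColor(np.hstack([cr,cv2.resize(w[150:384,130:380],(320,400))]),4))
for n,s in(("scene",a),("wrist",b)):
  for c,st in blob(s["img"],(0,150,60),(6,255,255),100):print(n,c,st,onz(s,c,99).round(1))
E
```

```text
5.3833 [546.1  79.8 133.5] slide/50: [1.00e-03 2.70e-02 1.01e+00] toolx deg 6.44 tilt [-1.6e-03 -2.0e-04 -1.0e+00] q [-0.14  0.58 -0.07  1.82  0.06  0.74 -1.7 ] F [ 0.  -0.7 -0.8] 57.94795894352259
scene [298.4, 166.8] [288, 157, 22, 19, 243] [555.2  73.4  99. ]
wrist [253.9, 227.4] [213, 187, 84, 83, 5089] [548.5  79.5  99. ]
```

View pics/f.png

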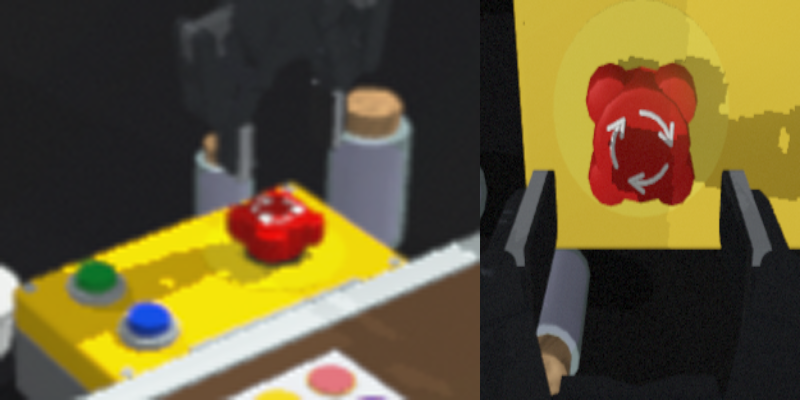

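Scene crop: the head sits lower (latched). Wrist crop: the two fingers at crop columns 540 and 735 straddle the head centre at about 640. I'll lower over the flutes, then narrow a little without gripping.

>>> step_arm --series '[{"slide": [0, 0.01, 0.25], "yaw": 0, "grip": 58}, {"slide": [0, 0, 0.25], "yaw": 0, "grip": 58}, {"slide": [0, 0, 0.2], "yaw": 0, "grip": 58}, {"slide": [0, 0, 0.15], "yaw": 0, "grip": 58}, {"slide": [0, 0, 0.14], "yaw": 0, "grip": 58}, {"slide": [0, 0, 0], "yaw": 0, "grip": 58}, {"slide": [0, 0, 0], "yaw": 0, "grip": 54}, {"slide": [0, 0, 0], "yaw": 0, "grip": 54}, {"slide": [0, 0, 0], "yaw": 0, "grip": 52}, {"slide": [0, 0, 0], "yaw": 0, "grip": 52}, {"slide": [0, 0, 0], "yaw": 0, "grip": 52}]'

```text
time_s: 6.4
eef_pos: [546.9, 79.4, 85.3]
tcp_rot: [-3.136, -0.176, -0.001]
wrist_force: [0.9, -0.5, 0.7]
gripper_width: 52.0
grip_force: 0.0
```

>>> step_arm --series '[{"slide": [0, 0, 0.02], "yaw": 0, "grip": 51}, {"slide": [0, 0, 0], "yaw": 0.02, "grip": 51}, {"slide": [0, 0, 0], "yaw": 0.02, "grip": 51}, {"slide": [0, 0, 0], "yaw": 0.02, "grip": 51}, {"slide": [0, 0, 0], "yaw": 0.02, "grip": 51}, {"slide": [0, 0, 0], "yaw": 0.02, "grip": 51}, {"slide": [0, 0, 0], "yaw": 0, "grip": 51}]'

```text
time_s: 6.98
eef_pos: [547.0, 78.7, 84.0]
tcp_rot: [3.124, -0.318, 0.001]
wrist_force: [-0.3, -0.9, 0.5]
gripper_width: 51.3
grip_force: 0.6
```

```bash
python3 go.py 546.2 78.4 83;python3 - <<'E'
from h import *
b=snapshot("wrist");cv2.imwrite("pics/g.png",cv2.cvtColor(cv2.resize(b["img"][150:384,130:380],(500,468)),4));print(read_state()["wrist_torque"])
E
```

```text
6.9833 [547.   78.7  84. ] slide/50: [-0.014  0.009  0.02 ] toolx deg -11.64 tilt [ 6.0e-04 -1.1e-03 -1.0e+00] q [-0.2   0.65  0.03  1.86 -0.03  0.62 -1.93] F [-0.3 -0.9  0.5] 51.267166944136015
[-0.34943103 -0.06341921  0.03821467]
```

View pics/g.png

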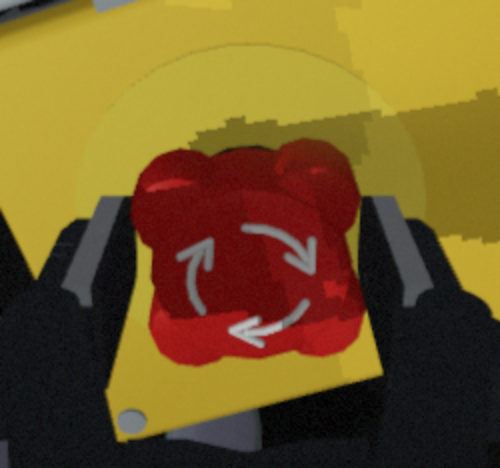

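The head (crop centre (250,260)) is turning clockwise with the fingers, and the force is light. Continuing the twist.

>>> step_arm --series '[{"slide": [0, 0, 0], "yaw": 0.02, "grip": 51}, {"slide": [0, 0, 0], "yaw": 0.02, "grip": 51}, {"slide": [0, 0, 0], "yaw": 0.02, "grip": 51}, {"slide": [0, 0, 0], "yaw": 0.02, "grip": 51}, {"slide": [0, 0, 0], "yaw": 0.02, "grip": 51}, {"slide": [0, 0, 0], "yaw": 0.015, "grip": 51}, {"slide": [0, 0, 0], "yaw": 0, "grip": 51}]'

```text
time_s: 7.62
eef_pos: [546.5, 78.2, 84.0]
tcp_rot: [3.016, -0.872, 0.0]
wrist_force: [0.1, -2.9, 2.1]
gripper_width: 51.0
grip_force: 1.3
```

```bash
python3 go.py 546.2 78.4 83;python3 - <<'E'
from h import *
b=snapshot("wrist");a=snapshot("scene");cv2.imwrite("pics/i.png",cv2.cvtColor(np.hstack([cv2.resize(a["img"][110:210,230:350],(360,300)),cv2.resize(b["img"][150:384,130:380],(320,300))]),4));print(read_state()["wrist_torque"])
for c,st in blob(b["img"],(0,150,60),(6,255,255),100):print(c,st)
E
```

```text
7.6167 [546.5  78.2  84. ] slide/50: [-0.008  0.     0.019] toolx deg -32.26 tilt [-3.0e-04 -1.5e-03 -1.0e+00] q [-0.27  0.66  0.13  1.87 -0.14  0.63 -2.19] F [ 0.1 -2.9  2.1] 50.957912476785474
[-0.5813065   0.20305984  0.08554631]
[255.0, 282.5] [192, 224, 123, 119, 9428]
```

View pics/i.png

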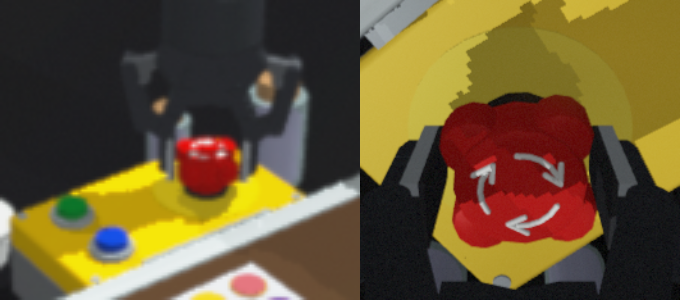

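The scene crop shows the head standing tall again, apparently sprung out. I'll turn a little further to be sure, then back off, open, lift and look.

>>> step_arm --series '[{"slide": [0, 0, 0], "yaw": 0.015, "grip": 51}, {"slide": [0, 0, 0], "yaw": 0.01, "grip": 51}, {"slide": [0, 0, 0], "yaw": 0, "grip": 51}, {"slide": [0, 0, 0], "yaw": -0.03, "grip": 51}, {"slide": [0, 0, 0], "yaw": -0.03, "grip": 54}, {"slide": [0, 0, 0], "yaw": -0.03, "grip": 66}, {"slide": [0, 0, 0], "yaw": 0, "grip": 66}, {"slide": [0, 0, 0], "yaw": 0, "grip": 66}, {"slide": [0, 0, -0.4], "yaw": 0, "grip": 66}, {"slide": [0, 0, -0.6], "yaw": 0, "grip": 66}, {"slide": [0, 0, -0.4], "yaw": 0, "grip": 66}, {"slide": [0, 0, 0], "yaw": 0, "grip": 66}]'

```text
time_s: 8.72
eef_pos: [549.8, 80.7, 158.1]
tcp_rot: [-3.087, 0.561, -0.014]
wrist_force: [-0.7, -0.1, -0.4]
gripper_width: 65.9
grip_force: 0.0
```

```bash
python3 go.py 585 -27.7 125;python3 - <<'E'
from h import *
b=snapshot("wrist");a=snapshot("scene");cv2.imwrite("pics/j.png",cv2.cvtColor(np.hstack([cv2.resize(a["img"][110:210,230:350],(360,300)),cv2.resize(b["img"],(400,300))]),4))
print([blob(s["img"],(0,150,60),(6,255,255),100) for s in(a,b)])
E
```

```text
8.7167 [549.8  80.7 158.1] slide/50: [1.418 1.785 0.663] toolx deg -20.62 tilt [ 0.0093  0.0027 -1.    ] q [-0.24  0.55  0.09  1.8  -0.07  0.78 -2.05] F [-0.7 -0.1 -0.4] 65.93880185643583
[[([298.6, 164.8], [287, 155, 23, 20, 277])], [([257.4, 221.1], [214, 176, 92, 90, 4224])]]
```

View pics/j.png

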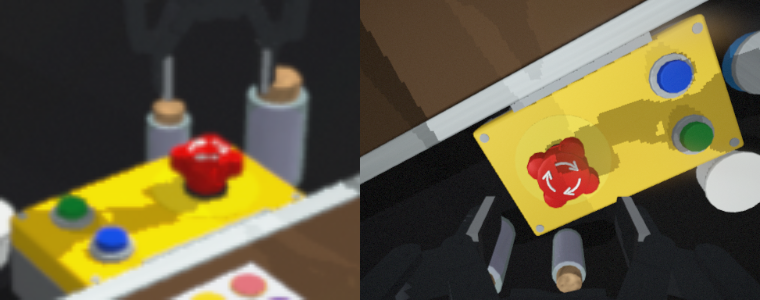

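The scene red blob is back at its starting pixels (298.6,164.8), so the stop is out and untwisted. On to reset, with closed fingers.

>>> step_arm --series '[{"slide": [0, 0, 0], "yaw": -0.03, "grip": 0}, {"slide": [0, 0, 0], "yaw": -0.03, "grip": 0}, {"slide": [0, 0, 0], "yaw": -0.03, "grip": 0}, {"slide": [0, 0, 0], "yaw": -0.03, "grip": 0}, {"slide": [0, 0, 0], "yaw": -0.03, "grip": 0}, {"slide": [0.12, 0.56, 0], "yaw": 0, "grip": 0}, {"slide": [0.12, 0.56, 0], "yaw": 0, "grip": 0}, {"slide": [0.12, 0.56, 0], "yaw": 0, "grip": 0}, {"slide": [0.1, 0.55, 0.2], "yaw": 0, "grip": 0}, {"slide": [0, 0, 0.4], "yaw": 0, "grip": 0}, {"slide": [0, 0, 0], "yaw": 0, "grip": 0}, {"slide": [0, 0, 0], "yaw": 0, "grip": 0}]'

```text
time_s: 9.82
eef_pos: [580.1, -27.8, 121.7]
tcp_rot: [-3.135, -0.176, 0.009]
wrist_force: [0.8, -0.1, 0.2]
gripper_width: 0.2
grip_force: 0.0
```

```bash
python3 go.py 585 -27.7 92
```

```text
9.8167 [580.1 -27.8 121.7] slide/50: [0.1   0.01  0.594] toolx deg 6.44 tilt [-0.0057  0.0016 -1.    ] q [ 0.04  0.64 -0.05  1.75  0.04  0.76 -1.49] F [ 0.8 -0.1  0.2] 0.181472961132063
```

>>> step_arm --series '[{"slide": [0.09, 0.01, 0.25], "yaw": 0, "grip": 0}, {"slide": [0, 0, 0.25], "yaw": 0, "grip": 0}, {"slide": [0, 0, 0.08], "yaw": 0, "grip": 0}, {"slide": [0, 0, 0.04], "yaw": 0, "grip": 0}, {"slide": [0, 0, 0.03], "yaw": 0, "grip": 0}, {"slide": [0, 0, 0.03], "yaw": 0, "grip": 0}, {"slide": [0, 0, 0], "yaw": 0, "grip": 0}, {"slide": [0, 0, 0], "yaw": 0, "grip": 0}]'

```text
time_s: 10.48
eef_pos: [586.8, -28.7, 90.3]
tcp_rot: [-3.137, -0.177, -0.001]
wrist_force: [0.5, -0.4, 0.3]
gripper_width: -0.0
grip_force: 0.0
```

>>> step_arm --series '[{"slide": [0, 0, 0.03], "yaw": 0, "grip": 0}, {"slide": [0, 0, 0.03], "yaw": 0, "grip": 0}, {"slide": [0, 0, 0.03], "yaw": 0, "grip": 0}, {"slide": [0, 0, 0.03], "yaw": 0, "grip": 0}, {"slide": [0, 0, 0], "yaw": 0, "grip": 0}, {"slide": [0, 0, 0], "yaw": 0, "grip": 0}]'

```text
time_s: 10.98
eef_pos: [587.1, -28.8, 84.6]
tcp_rot: [3.137, 0.176, 0.002]
wrist_force: [-0.7, 0.3, 5.6]
gripper_width: -0.2
grip_force: 2.9
```

>>> step_arm --series '[{"slide": [0, 0, 0.02], "yaw": 0, "grip": 0}, {"slide": [0, 0, 0.01], "yaw": 0, "grip": 0}, {"slide": [0, 0, 0], "yaw": 0, "grip": 0}, {"slide": [0, 0, 0], "yaw": 0, "grip": 0}, {"slide": [0, 0, 0], "yaw": 0, "grip": 0}]'

```text
time_s: 11.4
eef_pos: [587.1, -28.8, 84.1]
tcp_rot: [3.137, 0.176, 0.003]
wrist_force: [-1.8, 0.1, 10.4]
gripper_width: 0.1
grip_force: 5.5
```

10.4 N with no further travel means it's fully in. Lifting clear.

>>> step_arm --series '[{"slide": [0, 0, -0.1], "yaw": 0, "grip": 0}, {"slide": [0, 0, -0.4], "yaw": 0, "grip": 0}, {"slide": [0, 0, -0.6], "yaw": 0, "grip": 0}, {"slide": [0, 0, -0.6], "yaw": 0, "grip": 0}, {"slide": [0, 0, -0.4], "yaw": 0, "grip": 0}, {"slide": [0, 0, 0], "yaw": 0, "grip": 0}, {"slide": [0, 0, 0], "yaw": 0, "grip": 0}, {"slide": [0, 0, 0], "yaw": 0, "grip": 0}]'

```text
time_s: 12.07
eef_pos: [585.6, -28.8, 186.2]
tcp_rot: [-3.136, -0.176, 0.004]
wrist_force: [-0.0, -0.3, -0.0]
gripper_width: 0.2
grip_force: 0.0
```

```bash
python3 - <<'E'
from h import *
a=snapshot("scene")
for lo,hi in(((0,150,80),(6,255,255)),((100,120,60),(125,255,255)),((50,100,50),(85,255,255))):print([x for x in blob(a["img"],lo,hi) if x[0][0]>240])
print(read_state()["wrist_force"],read_state()["eef_pos"]);print(hand_in())
E
```

```text
[([298.6, 164.8], [287, 155, 23, 20, 276])]
[([266.8, 189.6], [262, 186, 11, 8, 68])]
[([253.3, 178.7], [249, 175, 10, 8, 62])]
[-0.52153983 -0.0147208  -0.26968475] [585.34975629 -28.83202466 185.73368795]
the job is handed in; nothing more can be done
None
```

The stop test is done and handed in at about 12 s, verdict not shown: the stop latched and was twisted back out, reset was pressed fully in and came back up, start was never pressed, and I touched none of the loose items.

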